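# Take the top recipe card out of the lever arch file and set it on the recipe stand

### The arm

A 6-joint arm with a two-finger parallel gripper is mounted at the origin on a cart in front of the work surface, level with it; the furniture and walls round the work are solid. World frame = base frame: x ahead of the robot, y to its left, z up, the work surface at z = 0. Lengths are in mm, angles in rad, forces in N, time in s.
With the tool pointing down it reaches from about 275 to 825 mm from the base axis. Payload 4.9 kg.
Tool frame: the origin (TCP) lies at the very end of the fingers, on their centre line; the grasp point (between the pads) lies 19 mm behind it; z points along the fingers, y is the line along which they close (so a half turn about z gives the same grasp; the last joint's range is limited). The gripper opens to 85 mm and grips with 20 to 120 N. Pads are 22 mm wide; open, the fingers measure 114 mm over their backs; the gripper's body (76 mm by 85 mm) begins 54 mm behind the grasp point. The pads swing forward as they close: fully open they stand 13 mm farther back than shut.
Start: joints at [-1.481, 0.326, -0.193, 1.052, 0, 1.437], TCP at [122.076, -536.298, 231.281] pointing down, gripper open.
Joint ranges: [-2.65, 2.65], [-0.97, 1.79], [-1.3, 1.35], [-1.93, 2.1], [-1.47, 1.37], [-3.14, 3.14]. Speed limits (rad/s): [2.57, 2.57, 3.14, 3.14, 3.14, 3.14].

### API

Orientations are given as [roll, pitch, yaw] about the fixed x, y, z axes, in that order (R = Rz(yaw) Ry(pitch) Rx(roll)).
In Python, from bench import bot, imaging, jaws gives the robot as it stands (bot), with the cameras (imaging) and the gripper (jaws). Calls block until the motion is done:
- bot.move_ptp(position, orientation): joint-space move of the TCP to a pose.
- bot.movel(position, rot=None, max_speed=150, threshold=None): straight line of the TCP; rot=None keeps the orientation; max_speed is the mean speed in mm/s. With threshold (N) it stops when the force on the tool has changed by that much, and returns True; else False.
- bot.move_j(angles): joint-space move.
- jaws.grip(opening, effort=None): opening from 0.0 (shut) to 1.0 (fully open); effort is the grip in N (None keeps the last); returns when the fingers have stopped.
- bot.dwell(seconds).
- bot.solve_ik(position, orientation): joint angles nearest the present ones, or None.
- bot.get_state(): the state.
- imaging.capture(name): name is "scene" or "top" or "wrist"; returns the picture (384x512x3 uint8, blue, green, red); there is no depth.
- imaging.camera_model(name): a dict with "K" (3x3 intrinsics, pixels), "position" and "rotation" of the camera in the world. Camera axes: x right, y up, looking along -z (the intrinsics and any distortion apply to the point x, -y, -z); pixel columns grow to the right and rows downward; lengths in mm; the calibration is good to about 2 mm. A picture is of the moment at which its call begins: read the wrist's pose just before it. camera_model takes no time and is no camera call; for the wrist camera it gives the pose at the moment of the call.
A pose or a line that the arm cannot do raises bot.IKError and nothing moves.
- bot.sign_off(): hands the job in; it is judged then, once.
The state is a dict: "t": time; "qpos": joint angles; "joint_velocities": joint speeds; "effort": joint torques, N m; "tcp_pos": TCP position; "orientation": TCP orientation; "contact_force": force on the tool from outside, world axes, zero at the start; "wrist_torque": the same for the moment, N m; "opening": opening from 0.0 (shut) to 1.0 (fully open); "gripper_force": force on a finger pad.
Only numpy, scipy, OpenCV 4.12 (cv2) and the standard library are available. Lean on these libraries where they do the work, as an engineer would, in place of code of your own. Each camera call takes 0.05 s, during which the arm holds its last target. There are 200 camera calls.

### The job

Lift the lever of the recipe file right up so that its two arches spring fully open, take off the top card by lifting it clear of the posts, and set it on the wooden recipe stand: same way up as in the file, bottom edge on the ledge, middle of the card at the middle of the stand, flat against the slope, letting go of it only once it lies there. Then press the lever right down until the arches snap shut on the two cards that stay in the file, and leave everything else on the worktop standing where it is.

Things in the scene. Friction and masses are not known exactly. Their poses are not given: they have to be found in the camera images.
- file: Small grey lever arch file, fixed, lying open. Origin on the worktop midway between its two posts (6 mm steel, at x -40 and +40, y 0, tops 45.5 mm high); x along the spine, away from the reader, y left to the spine, z up. Back cover 4 mm thick, x -90..90, y -126..92. Spine upright at y 92..96, 66 mm high; front cover slopes from its top to the worktop at y 290.
- lever (a joint): File's lever, hinge along file x at y 22, z 11 mm. 0 = down (shut), 1.15 rad = upright, fully open. A sprung toggle: under 0.2 rad it holds itself down (about 3 N at the roll lifts it); past that it springs up by itself and stays. Pressing it down takes about 5 to 8 N at the roll until it is past 0.2 rad, then it snaps down and stays.
- lever_roll (a point): Centre of the steel roll at the lever's free end: 11 mm thick, 30 mm long along file x, 50 mm from the hinge. Lever down: at file y 68, z 30 mm, air beneath; fully open: y 23.5, z 61. It can be pinched across its 30 mm length and then turns between the fingers as they follow its arc. Beside its ends there is free room.
- arches (a joint): The two curved steel arches, turning together with the lever (hinge along file x at y 40, z 9 mm). 0 = shut, tips on the post tops so that no card comes off; 0.98 rad = fully open, tips back to file y 48, z 63 mm, clear of the cards.
- card_top: The top card, the one to take: stiff white card 148 (x) x 105 (y) x 5 mm, 35 to 70 g. Origin: centre of that rectangle's underside; z out of the printed face; in the file at file x 0, y -40.5, z 14 mm. Two 10 mm holes at x -40, +40, y 40.5. Index tab, also 5 mm thick, on the -y edge: x 39..69, y -52..-82 mm; under it only the back cover. Can be pinched across its 30 mm.
- card_mid: Second card, under the top card, same make and axes, its tab at x -33..-3 mm. Stays in the file, origin at file x 0, y -40.5, z 9 mm.
- card_low: Third card, on the back cover, same make and axes, its tab at x -69..-39 mm. Stays in the file, origin at file x 0, y -40.5, z 4 mm.
- rest: Slatted slope of the wooden recipe stand (fixed). Origin: middle of the slope's foot, where its face meets the ledge, 30 mm above the worktop; x up the slope (40 degrees from level), y left, z out of the face. Face 128 mm long, 86 wide; ledge 100 wide, 18 mm out of the face. The card set right: origin at x 74, y 0, z 0, axes along these, its tab free beside the stand at the right.
- oil_bottle: Bystander: tall dark green oil bottle, 60 mm across, 273 mm high, standing to the left of the recipe stand. Origin: centre of its foot.
- spice_a: Bystander: spice jar with red cap, 45 mm across, 106 mm high, the one just left of the stand's ledge. Origin: centre of its foot.
- tumbler: Bystander: clear drinking glass, 81 mm across, 92 mm high, behind the stand. Origin: centre of its foot.
- coffee_jar: Bystander: glass jar with grey lid, 72 mm across, 123 mm high, behind the file. Origin: centre of its foot.
- egg_timer: Bystander: red and white kitchen timer, 63 mm across, 60 mm high, in front of the file. Origin: centre of its foot.

How it is judged:
By the outcome, as a careful person would: the job done as asked, in the order asked, and still so for the second after the job is handed in, with the robot touching nothing.
It also fails if it takes over 64 s, if anything falls off the work surface, if the arm or the gripper's body presses on something with over 40 N, if the wrist force passes 120 N, or if a joint passes its speed limit or range.

## Working session

There is one attempt and no reset: what is moved stays moved. The work goes in short steps, each a Python script; the robot and the scene stay as the last script left them, time stands still between calls to the robot, and variables do not carry over. Pictures are saved under pics/ and viewed, at most 13 in all, crops included, and the job is handed in when it is done.

```bash
ls; mkdir -p pics
python3 - <<'E'
from bench import bot, imaging, jaws
import cv2,numpy as np
a=imaging.capture("scene");b=imaging.capture("top")
cv2.imwrite("pics/scene.png",a);cv2.imwrite("pics/top.png",b)
for n in("scene","top","wrist"):print(n,imaging.camera_model(n))
print(bot.get_state())
E
```

```text
bench.py
pics
scene {'K': array([[492.2031708 ,   0.        , 252.065249  ],
       [  0.        , 492.2031708 , 193.94765385],
       [  0.        ,   0.        ,   1.        ]]), 'position': array([-199.14492129,  747.686632  ,  903.7952305 ]), 'rotation': array([ 0.89399641, -0.00404499, -2.36259203])}
top {'K': array([[403.48296434,   0.        , 250.951598  ],
       [  0.        , 403.48296434, 196.38046773],
       [  0.        ,   0.        ,   1.        ]]), 'position': array([ 335.47236596,  -17.87821354, 1349.87589883]), 'rotation': array([ 0.16229162,  0.02991921, -1.59494372])}
wrist {'K': array([[317.13252931,   0.        , 250.36646788],
       [  0.        , 317.13252931, 186.92451584],
       [  0.        ,   0.        ,   1.        ]]), 'position': array([ 197.55961945, -518.79521738,  372.55997444]), 'rotation': array([-0.30881253,  0.00140517, -1.34611363])}
{'t': 0.1, 'qpos': array([-1.48118007e+00,  3.26847579e-01, -1.93475792e-01,  1.05198732e+00,
       -9.11251543e-06,  1.43659890e+00]), 'joint_velocities': array([ 0.000834  , -0.00155899,  0.00318528, -0.00303199, -0.00053934,
       -0.00056207]), 'effort': array([ 1.09903274e-03, -4.44238222e+01,  2.63038927e+01,  7.87768106e-03,
       -1.85771064e-04, -3.12905568e-07]), 'tcp_pos': array([ 122.03616577, -535.76732916,  230.59528034]), 'orientation': array([-3.14009068e+00, -1.93584333e-04,  2.23813544e-01]), 'contact_force': array([0.37797933, 0.9045293 , 0.39287986]), 'wrist_torque': array([0.01840286, 0.00130523, 0.0678271 ]), 'gripper_force': 0.0, 'opening': 1.0001892491113036}
```

View pics/scene.png

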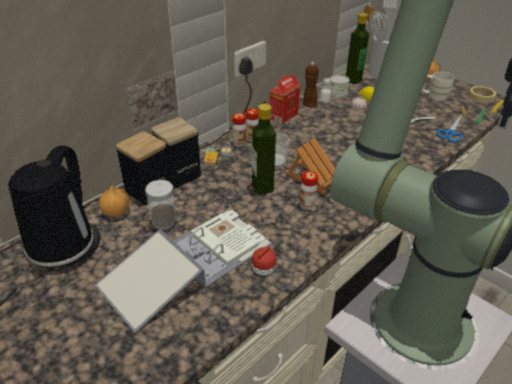

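View pics/top.png

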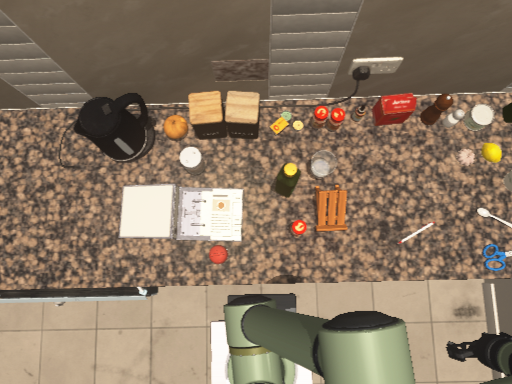

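The scene shows the file in the middle, with its front cover to the left and the timer in front. The stand is to the right, with the spice jar and the bottle beside it. In the top view the file's back cover is at about (178–243, 187–241), the stand at about (317–347, 187–232), the spice jar at (299,228), the bottle at (288,180) and the timer at (219,254).

```bash
cat > h.py <<'E'
import numpy as np,cv2
from scipy.spatial.transform import Rotation as R
from bench import bot, imaging, jaws
def rpy(v): return R.from_euler('xyz',v)
def ray(m,px):
    u,v=px; K=m['K']
    d=np.array([(u-K[0,2])/K[0,0],-(v-K[1,2])/K[1,1],-1.])
    return np.array(m['position']),rpy(m['rotation']).apply(d/np.linalg.norm(d))
def plane(m,px,z):
    p,d=ray(m,px); return p+d*(z-p[2])/d[2]
def tri(obs):
    A=np.zeros((3,3));b=np.zeros(3);L=[ray(m,px) for m,px in obs]
    for p,d in L:
        M=np.eye(3)-np.outer(d,d);A+=M;b+=M@p
    x=np.linalg.solve(A,b)
    return x,max(np.linalg.norm(np.cross(x-p,d)) for p,d in L)
def proj(m,X):
    c=rpy(m['rotation']).inv().apply(np.asarray(X)-m['position']); K=m['K']
    return np.array([K[0,0]*c[0]/-c[2]+K[0,2],K[1,1]*-c[1]/-c[2]+K[1,2]])
def T(pos,Rm):  # frame pose
    M=np.eye(4);M[:3,:3]=Rm;M[:3,3]=pos;return M
E
python3 - <<'E'
from h import *
m=imaging.camera_model("top")
for n,px,z in [("file c1",(187,188),4),("c2",(243,188),10),("c3",(242,241),10),("c4",(178,240),10),("stand tl",(317,190),90),("tr",(347,190),90),("br",(346,231),35),("bl",(318,231),35),("spice",(299,228),106),("bottle",(291,169),273),("tumb",(320,160),70),("timer",(219,254),60),("coffee",(190,157),123)]:
    print(n,plane(m,px,z).round())
m=imaging.camera_model("wrist");s=bot.get_state()
Rt=rpy(s['orientation']);print("cam in tool",Rt.inv().apply(m['position']-s['tcp_pos']),(Rt.inv()*rpy(m['rotation'])).as_matrix().round(3))
E
```

```text
file c1 [592. 234.   4.]
c2 [585.  43.  10.]
c3 [407.  50.  10.]
c4 [416. 263.  10.]
stand tl [ 557. -194.   90.]
tr [ 554. -288.   90.]
br [ 429. -289.   35.]
bl [ 432. -198.   35.]
spice [ 437. -131.  106.]
bottle [ 585. -101.  273.]
tumb [ 659. -212.   70.]
timer [365. 122.  60.]
coffee [668. 203. 123.]
cam in tool [ 7.74341923e+01  4.04295885e-04 -1.41949867e+02] [[ 0.001  0.953  0.304]
 [ 1.    -0.001 -0.   ]
 [-0.     0.304 -0.953]]
```

```bash
cat >> h.py <<'E'
import pickle
def snap(n):
    bot.dwell(0.3); m=imaging.camera_model("wrist"); a=imaging.capture("wrist"); cv2.imwrite(f"pics/{n}.png",a)
    pickle.dump(m,open(f"pics/{n}.pkl","wb")); print(n,bot.get_state()['t'],m['position'].round())
E
python3 - <<'E'
from h import *
D=[np.pi,0,0]
print(bot.get_state()['t'])
bot.move_ptp([530,-300,230],D); snap("s1")
bot.movel([530,-200,230],max_speed=300); snap("s2")
s=bot.get_state(); print(s['qpos'],s['tcp_pos'])
bot.movel([480,-200,400],max_speed=400)
bot.move_ptp([530,100,230],D); snap("f1")
bot.movel([530,190,230],max_speed=300); snap("f2")
print(bot.get_state()['qpos'])
a=[cv2.imread(f"pics/{n}.png") for n in("s1","s2","f1","f2")]
def c(i): return cv2.resize(a[i],(400,300),interpolation=cv2.INTER_AREA)
cv2.imwrite("pics/m1.png",np.vstack([np.hstack([c(0),c(1)]),np.hstack([c(2),c(3)])]))
E
```

```text
0.1
s1 2.175 [ 607. -301.  372.]
s2 3.0083 [ 607. -201.  372.]
[-4.92478821e-01  3.58113641e-01 -1.50051210e-01  1.06274236e+00
 -4.55856972e-05  2.65041605e+00] [ 529.9284968  -200.8369186   229.83021849]
f1 8.6333 [607. 100. 372.]
f2 9.4333 [608. 189. 372.]
[ 2.11632439e-01  3.50728236e-01 -1.60245284e-01  1.05978255e+00
 -3.18298584e-05 -2.92847565e+00]
```

View pics/m1.png

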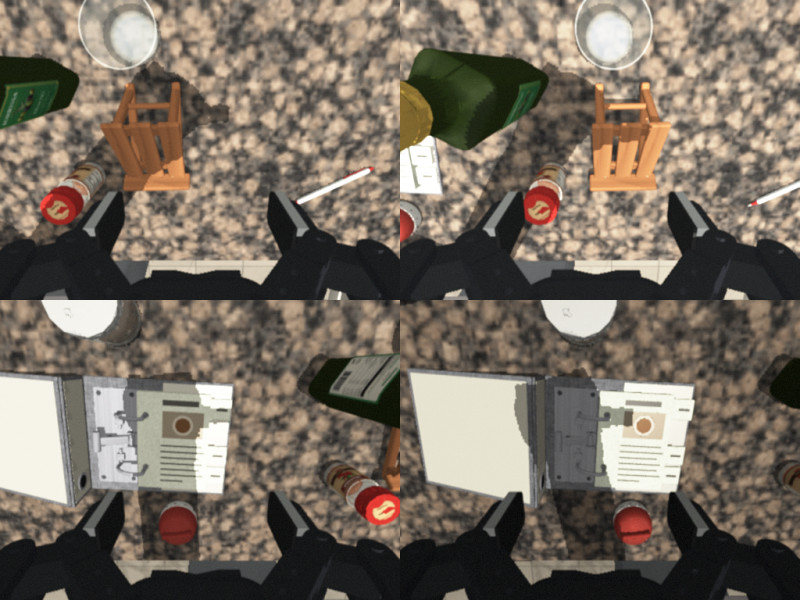

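The upper row shows the stand: its ledge front is at about (155,185) in s1 and (625,185) in s2 of the montage. The lower row shows the file, with its lever at about (110,440) in f1. Next I enlarge these for corner pixels.

Run:
```python
import cv2,numpy as np
def crop(n,x,y,w,h,k):
    a=cv2.imread(f"pics/{n}.png")[y:y+h,x:x+w]; a=cv2.resize(a,None,fx=k,fy=k,interpolation=cv2.INTER_CUBIC)
    for i in range((-x)%20,w,20): cv2.line(a,(i*k,0),(i*k,6 if (x+i)%100 else 16),(255,0,255),1)
    for j in range((-y)%20,h,20): cv2.line(a,(0,j*k),(6 if (y+j)%100 else 16,j*k),(255,0,255),1)
    return a
cv2.imwrite("pics/m2.png",np.hstack([crop("s1",125,100,130,150,3),crop("s2",235,100,130,150,3)]))
cv2.imwrite("pics/m3.png",np.vstack([crop("f1",85,85,220,98,3),crop("f1",85,183,220,100,3)]))
cv2.imwrite("pics/m4.png",np.vstack([crop("f2",150,85,240,98,3),crop("f2",150,183,240,100,3)]))
```

```text
(no output)
```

View pics/m2.png

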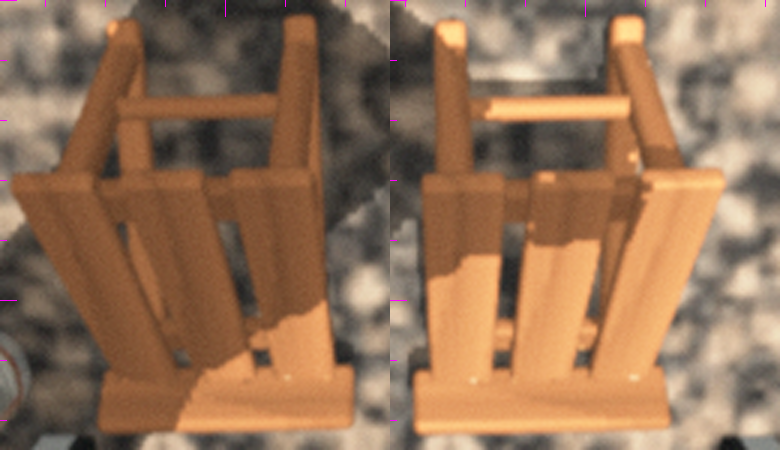

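View pics/m3.png

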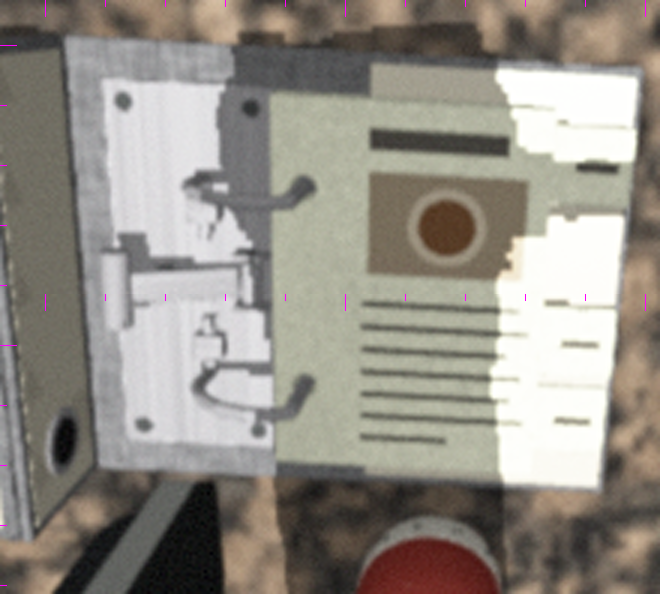

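View pics/m4.png

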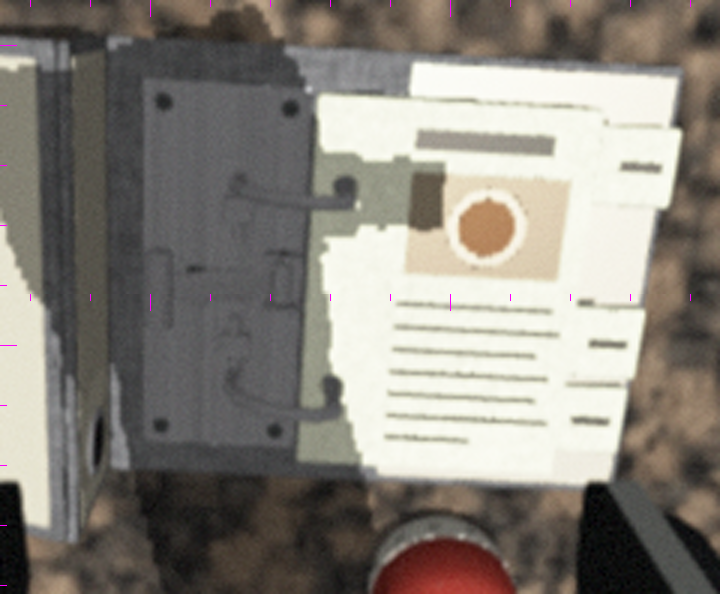

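m2: the slat tops run from (12,178) to (310,172) in s1 and (424,178) to (724,172) in s2, and the ledge front corners are at (100,430)/(353,424) and (415,431)/(668,425). m3/m4: the roll is at (116,289)/(159,288), the arch tips at (303,188)/(345,187) and (304,384)/(331,386), and the top card's tab is at upper right, about (605–680,125–208) in m4.

Run:
```python
from h import *
M={n:pickle.load(open(f"pics/{n}.pkl","rb")) for n in("s1","s2","f1","f2")}
o={"s1":(125,100,0),"s2":(235,100,390),"f1":(85,85,0),"f2":(150,85,0)}
def P(n,p): x,y,s=o[n]; return (x+(p[0]-s)/3-.33,y+p[1]/3-.33)
def t(name,a,b,k):
    A,B=("s1","s2") if k=="s" else ("f1","f2")
    x,e=tri([(M[A],P(A,a)),(M[B],P(B,b))]); print(name,x.round(1),round(e,1)); return x
t("slat TL",(12,178),(424,178),"s");t("slat TR",(310,172),(724,172),"s")
t("ledge FL",(100,430),(415,431),"s");t("ledge FR",(353,424),(668,425),"s")
t("ledge BL",(104,372),(418,372),"s");t("ledge BR",(353,366),(665,368),"s")
t("foot R",(333,377),(655,376),"s");t("foot L",(110,377),(430,380),"s")
t("tip far",(303,188),(345,187),"f");t("tip near",(304,384),(331,386),"f")
t("roll",(116,289),(159,288),"f")
t("roll far",(116,251),(159,249),"f");t("roll near",(118,328),(161,328),"f")
t("card TL",(270,94),(318,95),"f");t("card BL",(275,464),(298,460),"f")
t("plate bolt far",(122,101),(163,102),"f");t("plate bolt near",(143,425),(160,425),"f")
t("bolt far r",(250,107),(290,107),"f");t("bolt near r",(258,430),(275,431),"f")
t("tabcorner far",(640,125),(681,127),"f");t("tabcorner near",(630,207),(673,208),"f")
t("cover corner far-right",(641,68),(682,68),"f"); t("cover near left",(97,467),(113,469),"f");t("cover far left",(66,37),(110,38),"f")
t("pic TL",(369,172),(413,172),"f");t("pic BR",(525,282),(558,281),"f")
```

```text
slat TL [ 547.9 -197.4  108.1] 0.2
slat TR [ 549.8 -281.9  109. ] 0.1
ledge FL [ 431.3 -192.4   37.6] 0.0
ledge FR [ 433.5 -291.4   36.8] 0.0
ledge BL [ 452.5 -193.6   29.3] 0.2
ledge BR [ 453.1 -291.3   26. ] 0.2
foot R [ 455.5 -284.    40.3] 0.3
foot L [ 453.7 -198.4   38.1] 0.4
tip far [541.5 172.7  17.8] 0.3
tip near [461.3 177.3  17.4] 0.3
roll [505.6 242.5  30.4] 0.3
roll far [519.4 242.4  26.2] 0.5
roll near [491.5 241.8  34.8] 0.1
card TL [575.6 183.   16.3] 0.1
card BL [428.5 190.6  20.3] 0.9
plate bolt far [572.1 241.3   6.4] 0.1
plate bolt near [438.2 248.7   5.5] 0.1
bolt far r [570.  193.4   5.6] 0.1
bolt near r [436.1 200.3   6.3] 0.1
tabcorner far [563.4  45.9   9.6] 0.4
tabcorner near [534.6  50.   21.6] 0.2
cover corner far-right [584.2  45.5   2.9] 0.0
cover near left [420.1 268.9   9.3] 0.3
cover far left [595.3 260.4   3.8] 0.0
pic TL [547.5 147.5  19. ] 0.1
pic BR [503.8  88.8  14.8] 0.2
```

```bash
cat >> h.py <<'E'
FO=np.array([501.4,175.0,0]);FY=-0.0535;FR=R.from_euler('z',FY)
def F(x,y,z): return (FO+FR.apply([x,y,z])).tolist()
DY=[np.pi,0,FY-np.pi/2]      # tool down, fingers close along file x
def rollp(a,g=19):           # TCP for pinching the roll at lever angle a
    th=np.arctan2(19,46)+a; return F(0,22+50*np.cos(th),11+50*np.sin(th)-g)
def st(k=""):
    s=bot.get_state(); print(k,"t",round(s['t'],2),s['tcp_pos'].round(1),"open",round(s['opening'],3),"gf",round(s['gripper_force'],1),"F",s['contact_force'].round(1)); return s
E
python3 - <<'E'
from h import *
jaws.grip(0.6,40)
p=rollp(0); bot.move_ptp([p[0],p[1],95],DY); st("above")
print(bot.movel(p,max_speed=80,threshold=6)); st("down")
jaws.grip(0.0,40); st("pinched")
for a in np.linspace(0,1.15,8)[1:]: bot.movel(rollp(a),max_speed=60)
st("up")
bot.movel(rollp(1.16),max_speed=60)
jaws.grip(0.5); st("rel")
bot.movel((np.array(rollp(1.15))+[0,0,60]).tolist(),max_speed=150)
bot.move_ptp(F(-60,-90,200),[np.pi,0,FY-np.pi/2]); snap("o1")
a=cv2.imread("pics/o1.png")
b=imaging.capture("scene")[190:290,130:290]
cv2.imwrite("pics/m5.png",np.hstack([cv2.resize(a,(400,300)),cv2.resize(b,(400,300))]))
st()
E
```

```text
above t 11.39 [505.4 243.2  95.3] open 0.6 gf 0.0 F [ 0.  -0.  -0.4]
False
down t 12.59 [505.5 243.3  11.6] open 0.602 gf 0.0 F [-0.4 -0.4 -0.2]
pinched t 12.92 [505.7 243.3  11.8] open 0.34 gf 39.3 F [-0.4 -0.9  4.2]
up t 14.9 [503.1 198.2  42.2] open 0.339 gf 41.3 F [3.4 0.2 5. ]
rel t 15.44 [500.7 197.4  40.9] open 0.502 gf 0.0 F [-0.4  0.6 -0.5]
o1 17.0333 [432.  11. 341.]
 t 17.08 [436.6  88.8 199.4] open 0.498 gf 0.0 F [-0.1  0.5 -0.3]
```

View pics/m5.png

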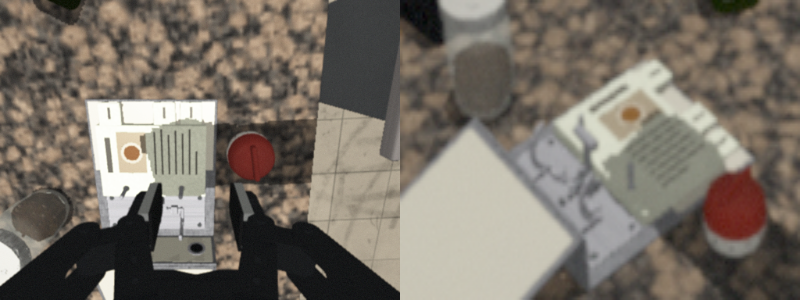

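The roll opened to the end of its arc (opening 0.34 is about 29 mm). Both views show the lever upright, the arches swung back and the posts bare. Next I grasp the tab.

Run:
```python
from h import *
jaws.grip(0.6,70)
bot.move_ptp(F(54,-109.5,60),DY)
print(bot.movel(F(54,-109.5,6),max_speed=60,threshold=6)); st("down")
jaws.grip(0.0,70); s=st("pinch"); pickle.dump((s['tcp_pos'],s['orientation']),open("grasp.pkl","wb")); print(s['orientation'])
bot.dwell(.2); st("set")
bot.movel(F(54,-109.5,66),max_speed=40); st("lift")
bot.movel(F(54,-109.5,240),max_speed=200); st("high")
snap("c1"); b=imaging.capture("scene")[90:290,130:370]
cv2.imwrite("pics/m6.png",np.hstack([cv2.resize(cv2.imread("pics/c1.png"),(400,300)),cv2.resize(b,(400,300))]))
```

```text
False
down t 19.14 [549.8  62.7   6.2] open 0.601 gf 0.0 F [ 0.2 -0.3  0.9]
pinch t 19.48 [549.9  62.8   6.7] open 0.325 gf 68.7 F [-1.4  0.1  4.2]
[-3.14063466e+00 -1.45150519e-05 -1.62422299e+00]
set t 19.68 [549.9  62.7   6.6] open 0.328 gf 68.8 F [-1.3 -0.1  5.2]
lift t 21.33 [549.2  62.8  65.7] open 0.325 gf 69.0 F [-0.  -0.5 -1.4]
high t 22.35 [548.7  62.8 238.9] open 0.321 gf 69.0 F [-0.6 -0.2 -1.5]
c1 22.7 [545. -15. 381.]
```

View pics/m6.png

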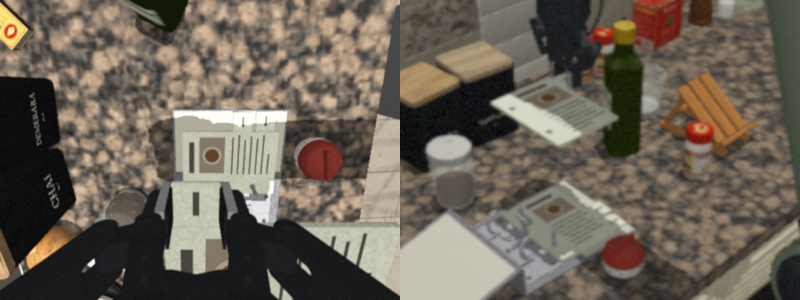

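The card is off the posts and held about level. The other two cards stayed. In the scene crop its corners are near (490,97), (558,143) and (618,118). I check for sag against the expected projection.

Run:
```python
from h import *
g,_=pickle.load(open("grasp.pkl","rb")); s=bot.get_state(); d=s['tcp_pos']-g
m=imaging.camera_model("scene")
for c in [(74,52.5),(-74,52.5),(-74,-52.5),(-40,40.5),(40,40.5)]:
    for z in (14,19): 
        p=proj(m,np.array(F(c[0],-40.5+c[1],z))+d); print(c,z,p.round(1))
b=imaging.capture("scene")[130:200,170:280]; cv2.imwrite("pics/m7.png",cv2.resize(b,None,fx=5,fy=5,interpolation=cv2.INTER_CUBIC))
```

```text
(74, 52.5) 14 [184.7 159.3]
(74, 52.5) 19 [184.6 157.5]
(-74, 52.5) 14 [225.5 188.4]
(-74, 52.5) 19 [225.4 186.6]
(-74, -52.5) 14 [260.9 169.3]
(-74, -52.5) 19 [261.  167.5]
(-40, 40.5) 14 [219.8 179.1]
(-40, 40.5) 19 [219.7 177.3]
(40, 40.5) 14 [197.7 163.6]
(40, 40.5) 19 [197.6 161.8]
```

View pics/m7.png

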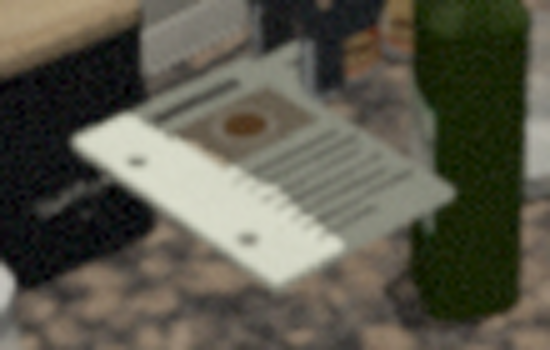

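The card corners match the expected projection within 0.5 px, so there is no sag. Next I carry it to the stand.

```bash
cat >> h.py <<'E'
SO=np.array([449.5,-241.7,30.]);SR=R.from_euler('zy',[0.022,0]) *R.from_euler('y',-np.radians(40))
def place(x,y,z):   # TCP pose that puts the held card's origin at rest x,y,z
    g,o=pickle.load(open("grasp.pkl","rb"))
    off=FR.inv().apply(g-np.array(F(0,-40.5,14))); rel=FR.inv()*rpy(o)
    return (SO+SR.apply([x,y,z])+SR.apply(off)).tolist(),(SR*rel).as_euler('xyz').tolist()
def rest_of(tcp): # card origin in rest frame
    g,o=pickle.load(open("grasp.pkl","rb")); off=FR.inv().apply(g-np.array(F(0,-40.5,14)))
    return SR.inv().apply(np.array(tcp)-SO)-off
E
python3 - <<'E'
from h import *
p,o=place(89,0,80); print(np.round(p),np.round(o,2))
s=bot.get_state()
bot.movel((s['tcp_pos']+[-20,0,110]).tolist(),max_speed=200)
st("up")
bot.move_ptp([p[0],p[1],345],o); st("over")
bot.movel(p,o,max_speed=150); st("pre")
bot.dwell(.2)
print(bot.movel(place(82,0,-6)[0],max_speed=40,threshold=3)); s=st("face"); print(rest_of(s['tcp_pos']).round(1))
E
```

```text
[ 514. -309.  178.] [-2.44 -0.   -1.55]
up t 23.51 [529.2  62.7 348.9] open 0.323 gf 69.0 F [-0.1 -0.4 -1.7]
over t 24.9 [ 514.5 -308.5  344.8] open 0.328 gf 69.0 F [ 1.3  0.  -0.7]
pre t 26.17 [ 514.7 -309.6  178.7] open 0.322 gf 69.0 F [-0.4  0.1 -0.5]
True
face t 28.14 [ 560.4 -308.3  112.5] open 0.323 gf 69.6 F [-1.8 -0.   5. ]
[82.5 -0.   0.2]
```

Run:
```python
from h import *
bot.movel(place(82,0,0.8)[0],max_speed=20); bot.dwell(.2); st()
print(bot.movel(place(68,0,0.8)[0],max_speed=15,threshold=3)); s=st("ledge"); print(rest_of(s['tcp_pos']).round(1))
bot.dwell(.1)
r=rest_of(bot.get_state()['tcp_pos'])
print(bot.movel(place(r[0],0,-3)[0],max_speed=15,threshold=3)); s=st("press"); print(rest_of(s['tcp_pos']).round(1))
snap("p1"); b=imaging.capture("scene")[110:230,240:380]
cv2.imwrite("pics/m8.png",np.hstack([cv2.resize(cv2.imread("pics/p1.png"),(400,300)),cv2.resize(b,(400,343))[:300]]))
```

```text
t 28.59 [ 559.5 -308.2  112.4] open 0.322 gf 69.1 F [-1.  -0.1  0.7]
True
ledge t 29.25 [ 552.7 -308.6  106.7] open 0.326 gf 69.3 F [ 1.  -1.1  2.4]
[72.8 -0.2  0.8]
True
press t 29.56 [ 553.4 -308.7  105.9] open 0.326 gf 69.9 F [-3.5  0.2  6.5]
[72.8 -0.2 -0.3]
p1 29.9083 [ 463. -389.  214.]
```

View pics/m8.png

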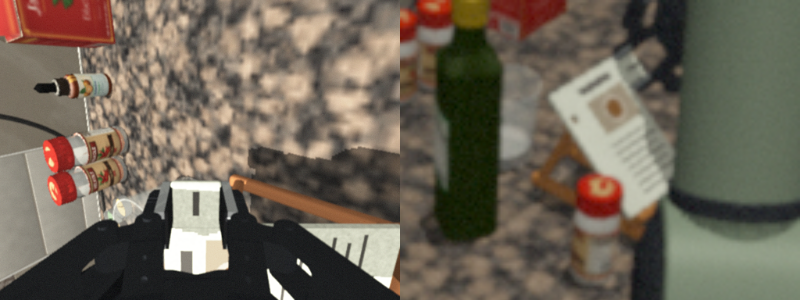

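The card lies on the slope with its bottom edge at the ledge. The force steps came at x = 72.8 and z ≈ 0, as they should. Next I release it and check.

Run:
```python
from h import *
jaws.grip(0.55); st("open"); bot.dwell(.2)
p,o=place(73,0,70); bot.movel(p,max_speed=100); st("out")
bot.movel([p[0]-30,p[1]+40,345],max_speed=250)
bot.move_ptp(F(0,-60,330),DY); st("over")
c=imaging.capture("top")[165:255,270:370]; b=imaging.capture("scene")[110:230,240:380]
cv2.imwrite("pics/m9.png",np.hstack([cv2.resize(c,(400,360)),cv2.resize(b,(420,360))[:,:400]]))
```

```text
open t 30.28 [ 553.3 -308.4  105.5] open 0.551 gf 0.0 F [ 0.2 -0.3 -0.6]
out t 31.33 [ 508.3 -309.4  159.8] open 0.551 gf 0.0 F [-0.6  0.6  0. ]
over t 33.68 [498.2 114.2 329.5] open 0.552 gf 0.0 F [ 0.5 -0.5  0.5]
```

View pics/m9.png

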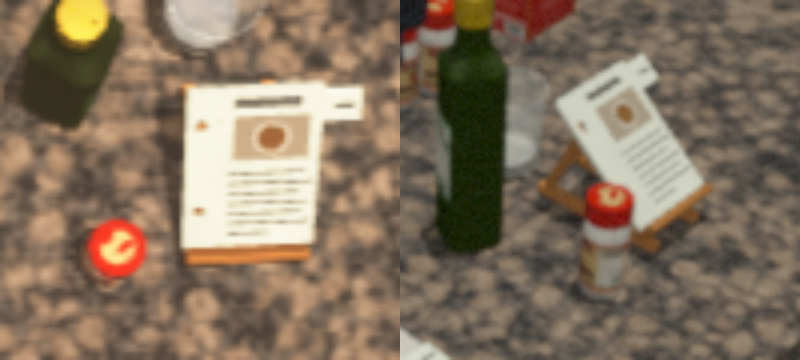

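The card lies square on the stand: it spans 182–313 against the ledge's 188–308, with parallel edges. The tab is free at the right, and the jar, bottle and glass are undisturbed. Next I close the lever.

Run:
```python
from h import *
jaws.grip(0.55,60)
p=np.array(rollp(1.15)); bot.move_ptp((p+[0,0,60]).tolist(),DY)
print(bot.movel(p.tolist(),max_speed=60,threshold=8)); st("at roll")
jaws.grip(0.0,60); s=st("pinch")
if .25<s['opening']<.45:
    for a in np.linspace(1.15,0,9)[1:]:
        bot.movel(rollp(a),max_speed=50)
    st("down"); bot.movel((np.array(rollp(0))-[0,0,1.5]).tolist(),max_speed=20); st("pressed")
    jaws.grip(0.55); bot.movel((np.array(rollp(0))+[0,0,90]).tolist(),max_speed=120)
    bot.move_ptp(F(20,-40,230),[np.pi,0,0]); snap("e1"); st()
    b=imaging.capture("top"); cv2.imwrite("pics/top2.png",b)
    a=cv2.imread("pics/e1.png"); cv2.imwrite("pics/m10.png",np.vstack([a[60:300,80:400],cv2.resize(b[130:280,110:360],(320,192))]).repeat(1,0))
```

```text
False
at roll t 36.11 [503.  198.5  42.3] open 0.548 gf 0.0 F [0.2 0.  0.5]
pinch t 36.42 [503.2 198.5  42.7] open 0.332 gf 58.9 F [-1.5 -0.3  5. ]
down t 38.75 [505.8 244.   12.1] open 0.33 gf 68.6 F [-1.7  1.5  8.4]
pressed t 39.0 [505.7 244.6  10.8] open 0.331 gf 69.0 F [-1.8  4.3  8.9]
e1 42.1917 [597. 134. 372.]
 t 42.19 [519.2 134.1 229.9] open 0.548 gf 0.0 F [-0.2 -0.1 -0.6]
```

View pics/m10.png

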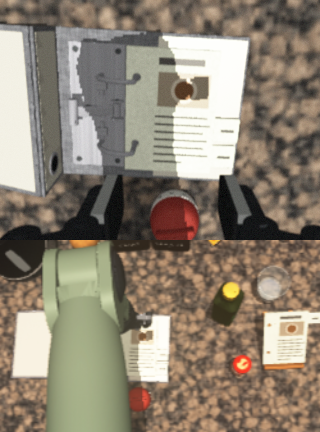

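The arches are on the post tops again. The lever's roll shows near (73,107) in the crop. I confirm that against the expected projection before handing in.

Run:
```python
from h import *
m=pickle.load(open("pics/e1.pkl","rb"))
d=proj(m,F(0,68,30))-[80,60];u=proj(m,F(0,23.5,61))-[80,60]; print("roll down",d,"up",u,"open tips",[proj(m,F(x,48,63))-[80,60] for x in(40,-40)],"shut",[proj(m,F(x,0,47))-[80,60] for x in(40,-40)])
if np.hypot(*(d-[73,107]))<7: print(bot.sign_off())
```

```text
roll down [ 72.53339539 111.78031183] up [107.27409654 121.91196514] open tips [array([81.54312314, 82.09547241]), array([ 83.86591221, 157.50836556])] shut [array([132.51128418,  81.98637571]), array([131.19186819, 153.95478892])]
the job is handed in; nothing more can be done
None
```

The job is done and handed in at about 42 s: the top card lies on the recipe stand, the arches are shut on the other two cards, and nothing else I could see had moved.

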